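# Roll down the strips of a moulding sample panel

## Robot

A 6-joint arm with a two-finger parallel gripper is mounted at the origin on the work surface. World frame = base frame: x ahead of the robot, y to its left, z up, the work surface at z = 0. Lengths are in m, angles in degrees, forces in N, time in s.
With the tool pointing down it reaches from about 0.3 to 0.75 m from the base axis. Payload 8.5 kg.
Tool frame: the origin (TCP) lies between the finger pads; the fingertips stand 25 mm ahead of it and the grasp point (between the pads) lies 6 mm ahead of it; x points along the fingers, y is the direction in which the jaws open and shut, and the axes are right-handed (so a half turn about x gives the same grasp; the last joint's range is limited). The gripper opens to 85 mm and grips with 20 to 120 N. Pads are 22 mm wide; open, the fingers measure 114 mm over their backs; the gripper's body (76 mm by 85 mm) begins 54 mm behind the grasp point. The pads swing forward as they close: fully open they stand 13 mm farther back than shut.
Start: joints at [-77.195, 21.807, 74.336, -0, 83.858, -12.336], TCP at [0.234, -0.498, 0.256] pointing down, gripper open.
Joint ranges: [-178.18, 178.18], [-50.72, 133.34], [12.68, 142.11], [-81.47, 261.47], [9.98, 163.14], [-165.26, 165.26]. Speed limits (degrees/s): [136.94, 136.94, 180, 180, 180, 180].

## Interface

Orientations are given as a 3x3 rotation matrix whose columns are the frame's x, y, z axes.
In Python, from rig import sensors, get_image, workorder gives the robot as it stands.
- The arm moves only by the tool arm_command, never from a script. Its argument "plan" is a list that holds one entry, the list of rows, each a list of 6 numbers: the shift along the tool's x, y, z in units of 25 mm (1.0 is 25 mm), then the turn, a rotation vector about the tool's x, y, z in units of 6 degrees (1.0 is 6 degrees). In form: [[[dx, dy, dz, ax, ay, az], ...]]. A call has 1 to 10 rows; each row is the pose to reach, as a shift and turn from the pose commanded when the call began, along the tool's axes at that moment; what a row does not reach only later rows make up. A row lasts 1/10 s, in which the tool goes at most 50 mm and 8.59 degrees, less where a joint would pass 70% of its speed; a pose out of reach is approached as far as the arm can. A call with a gripper value outside its range is refused whole. "jaw" is the closure, from 0 (fully open) to 1 (shut), set as the call begins (left out, the last holds). The fingers move at their own pace and stop on an object; "newtons" is the grip in N (left out, the last holds). Time passes only in rows, so rows that repeat a pose let the fingers close. It gives the time, the measured TCP pose, the force and the opening at its end, in the units of the state.
- sensors.observe(): the state, without advancing time (a new reading comes with each control period).
- get_image(name): name is "side" or "top" or "wrist"; returns a dict with "img" (480x640x3 uint8, red, green, blue), "fx", "fy", "cx", "cy" (pixels), "T" (4x4, takes a point from camera to world coordinates). Camera axes: x right, y up, looking along -z (the intrinsics and any distortion apply to the point x, -y, -z); pixel columns grow to the right and rows downward; lengths in m; the calibration is good to about 2 mm. A picture is of the moment at which its call begins. There is no depth.
- workorder.close_job(): hands the job in, once; it reports no verdict.
The state is a dict: "time_s": time; "q": joint angles; "qvel": joint speeds; "joint_efforts": joint torques, N m; "position": TCP position; "tool_rot": TCP orientation; "ft_force": force on the tool from outside, world axes, zero at the start; "wrist_torque": the same for the moment, N m; "grip_width": finger opening in m.
Only numpy, scipy, OpenCV 4.12 (cv2) and the standard library are available. Lean on these libraries where they do the work, as an engineer would, in place of code of your own. Each camera call takes 0.05 s, during which the arm holds its last target. There are 200 camera calls.

## Task

Take the hand roller from its stand and roll the six strips of the sample panel down until each is fully home, starting at the brass end and working to the black end in one go, without lifting the roller off the panel before the last strip is down. Bear down steadily with just under two kilograms and never more than two and a half, and press on the panel with nothing but the roller. Then set the roller back on its stand, upright and hanging by its crossbar as it was, and leave the glue jar, tape roll and offcut alone.

Things in the scene. Friction and masses are not known exactly. Their poses are not given: they have to be found in the camera images.
- panel: Sample panel fixed on the bench: dark base board 250 x 150 x 12 mm, origin at the centre of its underside, z up, +x along it from the brass end to the black end, y across. On it lies a rigid cardboard-brown backer with, in line: brass end bar, six strips edge to edge (each 30 mm along x, 96 wide; centres x = -75, -45, -15, 15, 45, 75 mm), black end bar. Each strip first stands 4 mm above its home level.
- panel_start (a point): Point at the base board's underside below the middle of strip 1, axes as the panel. Nominally a strip's top at home level is 28 mm above it (32 mm before rolling). But the backer is shimmed unevenly and this is not measured: half-way along the panel the strips' tops lie 0 to 15 mm above nominal, and they slope along x by up to 0.05 rad either way. Feel for the surface.
- panel_finish (a point): The same below the middle of strip 6 at the black end, 150 mm from the start. The brass and black end bars (18 mm along x, 98 wide) and the thin aluminium edging along the long sides (52 mm either side of the axis) are fixed and lie 3 mm below the strips' home level.
- strip1 (a joint): Strip 1 of 6 counted from the brass end: how far it has been pushed down, in m, from 0 (standing 4 mm proud) to 0.004 (fully home, rigid stop). It is bedded in stiff tack: it takes 11 to 13 N to move it, and it stays where it is pushed.
- strip2 (a joint): Strip 2 of 6 counted from the brass end: how far it has been pushed down, in m, from 0 (standing 4 mm proud) to 0.004 (fully home, rigid stop). It is bedded in stiff tack: it takes 11 to 13 N to move it, and it stays where it is pushed.
- strip3 (a joint): Strip 3 of 6 counted from the brass end: how far it has been pushed down, in m, from 0 (standing 4 mm proud) to 0.004 (fully home, rigid stop). It is bedded in stiff tack: it takes 11 to 13 N to move it, and it stays where it is pushed.
- strip4 (a joint): Strip 4 of 6 counted from the brass end: how far it has been pushed down, in m, from 0 (standing 4 mm proud) to 0.004 (fully home, rigid stop). It is bedded in stiff tack: it takes 11 to 13 N to move it, and it stays where it is pushed.
- strip5 (a joint): Strip 5 of 6 counted from the brass end: how far it has been pushed down, in m, from 0 (standing 4 mm proud) to 0.004 (fully home, rigid stop). It is bedded in stiff tack: it takes 11 to 13 N to move it, and it stays where it is pushed.
- strip6 (a joint): Strip 6 of 6 counted from the brass end: how far it has been pushed down, in m, from 0 (standing 4 mm proud) to 0.004 (fully home, rigid stop). It is bedded in stiff tack: it takes 11 to 13 N to move it, and it stays where it is pushed.
- roller_grip (a point): Centre of the hand roller's red handle, an upright flat-faced block 26 mm (x) by 34 (y) by 52 high; z up, y along the axle, x the rolling direction; same either way round. Grip it across its 26 mm so that it does not rock. Below it a steel crossbar: 124 mm along y, 24 along x, its top 26 mm and underside 38 mm below this point. Whole weight 0.4 to 0.55 kg.
- roller_axle (a point): Centre of the roller's freely turning black rubber wheel, 66 mm below the handle's centre, same axes; held in a fork under the crossbar. Wheel 48 mm in diameter, 64 mm wide; its lowest line is 90 mm below the handle's centre.
- stand: Plywood stand fixed on the bench, origin at its underside's centre, z up; 75 mm along x, 150 along y. Two uprights at y = +-52 mm (12 thick, 56 along x) carry the roller's crossbar on their tops, 66 mm up; 8 mm high lips leave 32 mm along x for the bar. Roller in place: axes match (or half a turn), handle centre 104 mm and wheel centre 38 mm above the origin.
- glue: Bystander: glue jar with orange lid, 60 mm in diameter, 110 mm high; origin at the centre of its underside. Loose.
- tape: Bystander: amber roll of tape lying flat, 90 mm outside diameter, 24 mm high; origin at the centre of its underside. Loose.
- offcut: Bystander: short length of dark frame moulding with gilt edge, 160 x 30 x 22 mm, long along its x; origin at the centre of its underside. Loose.
Things that resemble listed ones, but are neither listed nor needed, are in the scene too. Leave any purple look-alike of the part that bears roller_grip alone.

How it is judged (in metres and radians):
On the way, in this order (a step that is already met when the one before it is completed fails the run):
1. the roller has been taken off its stand (distance between roller_axle and stand above 0.1 m), for 0.1 s.
2. the first strip is down, with the roller on the panel (value of joint strip1 above 0.0025 m and contact force between wheel and panel above 2 N), for 0.02 s.
3. all six strips are down (value of joint each of strip1, strip2, strip3, strip4, strip5, strip6 above 0.0025 m), for 0.1 s.
At the end, for the whole second after the job is handed in: All six strips are within 1.5 mm of fully home; the roller hangs at rest on its stand (wheel centre within 15 mm sideways and 4 mm in height of its place, upright within 0.12 rad, axle within 0.25 rad of the stand's y); the jar, tape and offcut are within 20 mm of their starts (all of step 3 and horizontal distance between roller_axle and stand below 0.015 m and z of roller_axle in the frame of stand between 0.034 and 0.042 m and angle between roller_axle's own z axis and vertical below 0.12 rad and angle between the y axis of roller_axle and the y axis of stand, either way round below 0.25 rad and linear speed of roller below 0.02 m/s and distance of each of glue, tape, offcut from where it was at the start of the episode below 0.02 m); the robot touches nothing.
It fails at once if the roller bears on the panel with more than 25 N (contact force between roller and panel above 25 N).
It fails at once if the gripper or arm presses on the panel (contact force between any of the fingers, the arm and panel above 1 N).
It fails at once if a strip is pushed down (over 3 mm) before its neighbour on the brass side (still under 1.5 mm) ((value of joint strip2 above 0.003 m and value of joint strip1 below 0.0015 m) or (value of joint strip3 above 0.003 m and value of joint strip2 below 0.0015 m) or (value of joint strip4 above 0.003 m and value of joint strip3 below 0.0015 m) or (value of joint strip5 above 0.003 m and value of joint strip4 below 0.0015 m) or (value of joint strip6 above 0.003 m and value of joint strip5 below 0.0015 m)).
It fails at once if the roller is lifted off the panel (over 15 mm above the strips' home level) after the first strip is down and before all are down (value of joint strip1 above 0.0025 m and value of joint any of strip1, strip2, strip3, strip4, strip5, strip6 below 0.0025 m and z of roller_axle in the frame of backer above 0.055 m).
It fails at once if a bystander is pushed more than 20 mm (distance of any of glue, tape, offcut from where it was at the start of the episode above 0.02 m).
It also fails if it takes over 70 s, if anything falls off the work surface, if the arm or the gripper's body presses on something with over 40 N, if the wrist force passes 120 N, or if a joint passes its speed limit or range.

## Working session

There is one attempt and no reset: what is moved stays moved. The work goes in short steps, Python scripts to look and compute and a tool call to move; the robot and the scene stay as the last step left them, time stands still between calls to the robot, and variables do not carry over. Pictures are saved under pics/ and viewed, about 8 in all and at most 12, crops included, and the job is handed in when it is done.

Besides the shell and the picture viewer there is one more tool, called by a JSON object that holds its "api" and its "payload", one argument or row to a line. arm_command: Moves the arm, as the interface text tells. Its arguments: {"type":"object","properties":{"plan":{"type":"array","items":{"type":"array","items":{"type":"array","items":{"type":"number"}}}},"jaw":{"type":"number"},"newtons":{"type":"number"}},"required":["plan"]}

```bash
ls; mkdir -p pics
python3 - <<'E'
from rig import sensors,get_image
import cv2,numpy as np
s=sensors.observe();print({k:np.round(v,3).tolist() for k,v in s.items()})
for n in("top","side"):
    d=get_image(n);cv2.imwrite(f"pics/{n}0.png",d["img"][...,::-1]);print(n,d["fx"],d["fy"],d["cx"],d["cy"],np.round(d["T"],3).tolist(),[k for k in d])
E
```

```text
pics
{'time_s': 0.0, 'q': [-77.194, 21.843, 74.385, -0.0, 83.857, -12.336], 'qvel': [-0.03, -0.066, 0.087, -0.064, 0.064, -0.011], 'joint_efforts': [0.002, -44.844, -23.128, -0.0, 0.005, 0.0], 'position': [0.234, -0.498, 0.256], 'tool_rot': [[-0.0, 0.425, -0.905], [0.001, -0.905, -0.425], [-1.0, -0.001, -0.0]], 'ft_force': [1.22, 0.349, -0.131], 'wrist_torque': [0.01, -0.015, 0.042], 'grip_width': 0.085}
top 599.925842487272 599.925842487272 316.4811928622251 247.37881670288763 [[-0.028, 0.997, -0.07, 0.503], [-0.999, -0.029, -0.016, -0.08], [-0.018, 0.069, 0.997, 1.6], [0.0, 0.0, 0.0, 1.0]] ['img', 'fx', 'fy', 'cx', 'cy', 'T']
side 435.1806182091251 435.1806182091251 312.68246073128665 241.58154679145682 [[-0.961, 0.207, -0.185, 0.421], [-0.278, -0.69, 0.668, 0.691], [0.011, 0.693, 0.721, 0.921], [0.0, 0.0, 0.0, 1.0]] ['img', 'fx', 'fy', 'cx', 'cy', 'T']
```

View pics/top0.png

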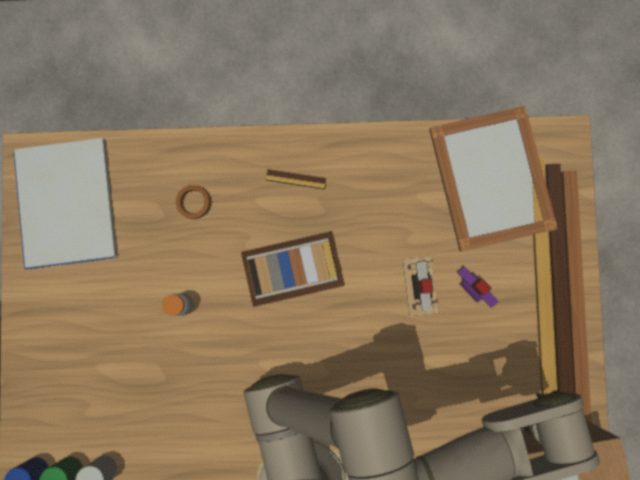

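View pics/side0.png

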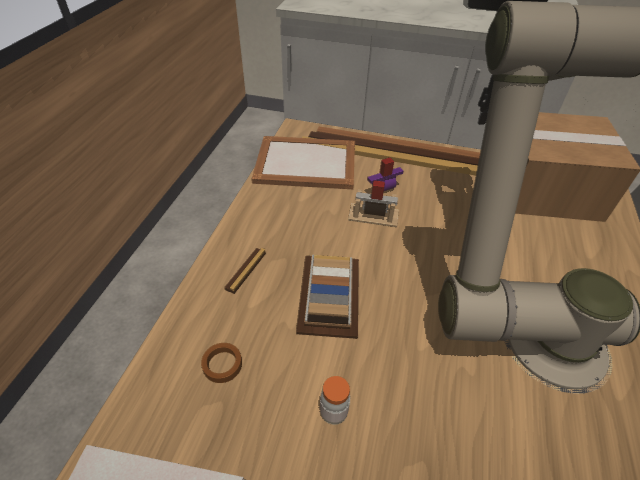

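Pictures 1 and 2 (top, side). Candidates for the roller:
- The red handle on a grey crossbar in the plywood stand, top (425,286) and side (377,190).
- The red-handled purple look-alike, top (480,288) and side (388,168).

I choose the first. The panel is at top (293,269), with the brass end on the right at (329,261) and the black end on the left at (252,280). The jar is at (175,304), the tape at (193,202) and the offcut at (296,180).

```bash
cat > h.py <<'E'
from rig import sensors,get_image
import cv2,numpy as np
def ray(d,uv):
    u,v=uv; T=np.array(d["T"]); r=T[:3,:3]@np.array([(u-d["cx"])/d["fx"],-(v-d["cy"])/d["fy"],-1.]);return T[:3,3],r
def onz(d,uv,z):
    o,r=ray(d,uv);return o+r*(z-o[2])/r[2]
def blobs(m,amin=20):
    m=m.astype(np.uint8);c,_=cv2.findContours(m,cv2.RETR_EXTERNAL,cv2.CHAIN_APPROX_NONE)
    return sorted([(cv2.contourArea(k),cv2.minAreaRect(k),k) for k in c if cv2.contourArea(k)>amin],key=lambda t:-t[0])
def proj(d,p):
    T=np.array(d["T"]);c=T[:3,:3].T@(np.asarray(p)-T[:3,3]);return (d["cx"]+d["fx"]*c[0]/-c[2],d["cy"]-d["fy"]*c[1]/-c[2])
E
python3 - <<'E'
from h import *
d=get_image("top");im=d["img"];hsv=cv2.cvtColor(im,cv2.COLOR_RGB2HSV)
H,S,V=[hsv[...,i].astype(int) for i in range(3)]
def win(m,x0,y0,x1,y1):
    w=np.zeros_like(m);w[y0:y1,x0:x1]=m[y0:y1,x0:x1];return w
def rep(n,m,z,amin=20):
    for a,r,k in blobs(m,amin)[:3]:
        P=np.array([onz(d,p,z) for p in cv2.boxPoints(r)]);e1=P[1]-P[0];e2=P[2]-P[1]
        print(n,a,np.round(r[0],1),'ctr',np.round(P.mean(0),4),'L',np.round([np.linalg.norm(e1),np.linalg.norm(e2)],4),'ang',np.round(np.degrees([np.arctan2(e1[1],e1[0]),np.arctan2(e2[1],e2[0])]),1))
rep('handle',win(((H<8)|(H>172))&(S>130)&(V>60),400,250,450,320),.13,8)
rep('bar',win((S<50)&(V>110),400,250,445,320),.078)
rep('board',win((V<75),235,225,350,312),.012,100)
rep('brass',win((H>18)&(H<30)&(S>140),318,235,345,285),.03)
rep('inner',win((S<60)&(V>90),235,225,350,312),.03)
# rectangle of whole panel: non-wood
c=cv2.resize(im[225:330,230:510],None,fx=2.8,fy=2.8,interpolation=cv2.INTER_CUBIC)
cv2.imwrite("pics/crop1.png",c[...,::-1])
E
```

```text
handle 119.5 [426.1 285.9] ctr [ 0.5038 -0.3205  0.13  ] L [0.0275 0.0322] ang [ -84.5 -175.2]
bar 145.5 [421.5 270.1] ctr [ 0.544 -0.319  0.078] L [0.0248 0.0448] ang [ -84.5 -175.2]
bar 142.0 [426.  301.5] ctr [ 0.4647 -0.3273  0.078 ] L [0.0251 0.0427] ang [-91.6 177.7]
board 147.0 [254.3 276.7] ctr [0.5409 0.1129 0.012 ] L [0.0144 0.0926] ang [ -79.1 -168.6]
inner 2049.0 [291.9 267.9] ctr [0.5609 0.0117 0.03  ] L [0.2187 0.114 ] ang [ -78.4 -168.5]
```

View pics/crop1.png

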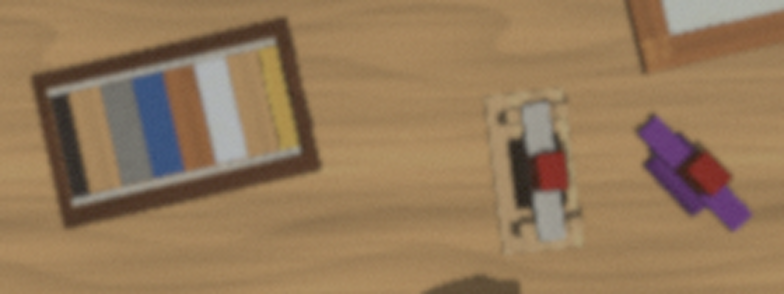

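Picture 3 (crop): the grey-barred roller with the red handle sits in the plywood stand at crop (550,170). The purple one at (700,175) is the look-alike. The panel, with black at left and brass at right, is clear. The handle measures 27 x 32 mm against 26 x 34 given. I'll go above the roller.

{"api": "arm_command", "payload": {
  "plan": [
    [[0, -1.84, -12.79, 3.28, 0, 0], [0, -1.84, -12.79, 3.28, 0, 0], [0, -1.84, -12.79, 3.28, 0, 0], [0, -1.84, -12.79, 3.28, 0, 0], [0, -1.84, -12.79, 3.28, 0, 0], [0, -1.84, -12.79, 3.28, 0, 0], [0, -1.84, -12.79, 3.28, 0, 0], [0, -1.84, -12.79, 3.28, 0, 0], [0, -1.84, -12.79, 3.28, 0, 0], [0, -1.84, -12.79, 3.28, 0, 0]]
  ],
  "jaw": 0,
  "newtons": 110
}}

```text
time_s: 1.15
position: [0.5029, -0.3209, 0.2562]
tool_rot: [[-0.0, 0.094, -0.996], [0.0, -0.996, -0.094], [-1.0, -0.0, 0.0]]
ft_force: [0.1, -0.4, 0.9]
grip_width: 0.0851
```

Run:
```python
from h import *
s=sensors.observe();print({k:np.round(s[k],4).tolist() for k in("time_s","q","position","tool_rot","ft_force")})
d=get_image("wrist");im=d["img"];hsv=cv2.cvtColor(im,cv2.COLOR_RGB2HSV)
H,S,V=[hsv[...,i].astype(int) for i in range(3)]
for a,r,k in blobs(((H<8)|(H>172))&(S>130)&(V>60),300)[:4]:
    P=np.array([onz(d,p,.13) for p in cv2.boxPoints(r)]);e1=P[1]-P[0];e2=P[2]-P[1]
    print(a,np.round(r[0],1),'ctr',np.round(P.mean(0),4),np.round([np.linalg.norm(e1),np.linalg.norm(e2)],4),np.round(np.degrees([np.arctan2(e1[1],e1[0]),np.arctan2(e2[1],e2[0])]),1))
cv2.imwrite("pics/wrist1.png",im[...,::-1])
```

```text
{'time_s': 1.15, 'q': [-43.8973, 26.5764, 66.5169, -0.0122, 86.9331, 40.6943], 'position': [0.5029, -0.3209, 0.2562], 'tool_rot': [[-0.0005, 0.0943, -0.9955], [0.0002, -0.9955, -0.0943], [-1.0, -0.0002, 0.0005]], 'ft_force': [0.1248, -0.3684, 0.8583]}
1827.0 [475.8 245.7] ctr [ 0.5099 -0.4437  0.13  ] [0.0283 0.0523] [ -47.3 -135.7]
1637.0 [318. 232.] ctr [ 0.5095 -0.3216  0.13  ] [0.0251 0.0429] [ -84.6 -173.5]
```

View pics/wrist1.png

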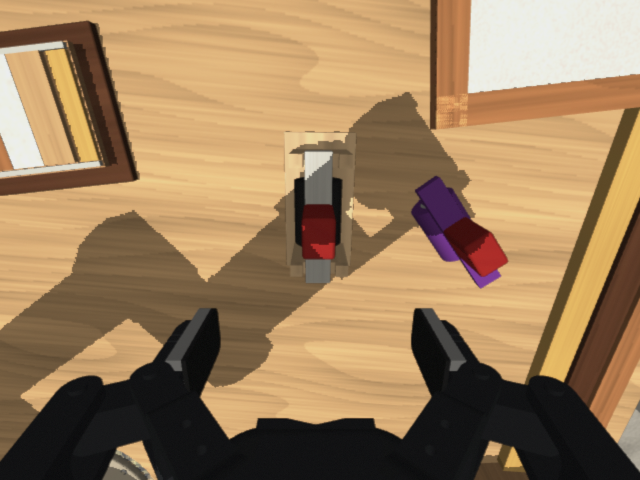

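Picture 4 (wrist): the roller handle's top is at (319,245), squarely between the fingers and aligned with the tool. The look-alike at (470,245) is clear of the descent. I'll go down to the handle.

{"api": "arm_command", "payload": {
  "plan": [
    [[1.5, 0.02, 0, 0, 0, 0], [3, 0.02, 0, 0, 0, 0], [4, 0.02, 0, 0, 0, 0], [4.8, 0.02, 0, 0, 0, 0], [5.3, 0.02, 0, 0, 0, 0], [5.6, 0.02, 0, 0, 0, 0], [5.68, 0.02, 0, 0, 0, 0], [5.68, 0.02, 0, 0, 0, 0]]
  ]
}}

```text
time_s: 2.0
position: [0.5037, -0.3212, 0.1149]
tool_rot: [[0.001, 0.095, -0.995], [-0.001, -0.995, -0.095], [-1.0, 0.001, -0.001]]
ft_force: [0.3, 0.6, 1.0]
grip_width: 0.0853
```

{"api": "arm_command", "payload": {
  "plan": [
    [[0, 0, 0, 0, 0, 0], [0, 0, 0, 0, 0, 0], [0, 0, 0, 0, 0, 0], [0, 0, 0, 0, 0, 0], [0, 0, 0, 0, 0, 0], [0, 0, 0, 0, 0, 0], [0, 0, 0, 0, 0, 0], [0, 0, 0, 0, 0, 0], [0, 0, 0, 0, 0, 0], [0, 0, 0, 0, 0, 0]]
  ],
  "jaw": 1,
  "newtons": 110
}}

```text
time_s: 3.0
position: [0.5038, -0.3211, 0.1148]
tool_rot: [[0.001, 0.095, -0.995], [-0.001, -0.995, -0.095], [-1.0, 0.001, -0.001]]
ft_force: [0.1, -0.5, 6.5]
grip_width: 0.0248
```

{"api": "arm_command", "payload": {
  "plan": [
    [[-0.3, 0, 0, 0, 0, 0], [-0.8, 0, 0, 0, 0, 0], [-1.6, 0, 0, 0, 0, 0], [-2.6, 0, 0, 0, 0, 0], [-3.6, 0, 0, 0, 0, 0], [-4.5, 0, 0, 0, 0, 0], [-4.9, 0, 0, 0, 0, 0], [-5, 0, 0, 0, 0, 0], [-5, 0, 0, 0, 0, 0]]
  ]
}}

```text
time_s: 3.9
position: [0.5034, -0.3206, 0.2387]
tool_rot: [[-0.001, 0.095, -0.995], [0.001, -0.995, -0.095], [-1.0, -0.001, 0.001]]
ft_force: [-0.4, 0.8, -4.6]
grip_width: 0.0251
```

Run:
```python
from h import *
s=sensors.observe();print({k:np.round(s[k],4).tolist() for k in("time_s","q","position","tool_rot","ft_force","wrist_torque","grip_width")})
d=get_image("wrist");cv2.imwrite("pics/wrist2.png",d["img"][...,::-1])
t=get_image("top")
c=np.array([[35,75],[285,18],[318,166],[68,226]])/2.8+[230,225]
P=np.array([onz(t,p,.012) for p in c]);print(P.round(4),P.mean(0))
for i in range(4):
    e=P[(i+1)%4]-P[i];print(np.linalg.norm(e),np.degrees(np.arctan2(e[1],e[0])))
```

```text
{'time_s': 3.9, 'q': [-43.849, 27.2855, 68.2359, 0.0054, 84.5564, 40.6874], 'position': [0.5034, -0.3206, 0.2387], 'tool_rot': [[-0.0009, 0.0952, -0.9955], [0.001, -0.9955, -0.0952], [-1.0, -0.0011, 0.0008]], 'ft_force': [-0.3978, 0.8138, -4.5533], 'wrist_torque': [0.0187, -0.0165, 0.0055], 'grip_width': 0.0251}
[[ 0.6079  0.1429  0.012 ]
 [ 0.6553 -0.0959  0.012 ]
 [ 0.5142 -0.1229  0.012 ]
 [ 0.4643  0.1144  0.012 ]] [0.56041226 0.00962473 0.012     ]
0.24350126701658825 -78.7843025903739
0.14360810334893218 -169.17165408520663
0.24255368452445167 101.8775481959995
0.14640661232174856 11.212919404923706
```

View pics/wrist2.png

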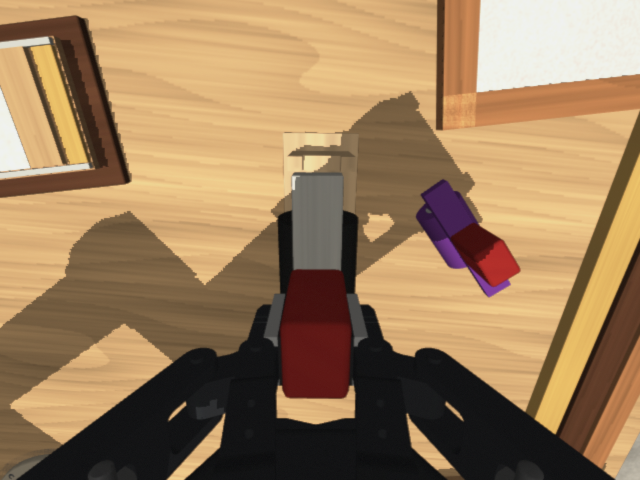

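Picture 5 (wrist): the roller is held square, with the handle at (316,335) and the crossbar aligned. Its weight is about 4.7 N. The panel brass end shows at the left, around (95,100). I'll move above strip 1.

{"api": "arm_command", "payload": {
  "plan": [
    [[0, -1, -0.4, -0.2, 0, 0], [0, -2.5, -1, -0.4, 0, 0], [0, -4.2, -1.7, -0.7, 0, 0], [0, -6, -2.4, -1, 0, 0], [0, -7.6, -3, -1, 0, 0], [0, -8.9, -3.5, -1, 0, 0], [0.6, -9.6, -3.8, -1, 0, 0], [1.2, -9.82, -3.87, -1, 0, 0], [1.6, -9.82, -3.87, -1, 0, 0], [1.6, -9.82, -3.87, -1, 0, 0]]
  ]
}}

```text
time_s: 5.0
position: [0.5758, -0.0674, 0.1973]
tool_rot: [[-0.004, 0.199, -0.98], [0.001, -0.98, -0.199], [-1.0, -0.002, 0.004]]
ft_force: [-0.3, -1.0, -3.3]
grip_width: 0.0252
```

Run:
```python
from h import *
s=sensors.observe();print({k:np.round(s[k],4).tolist() for k in("time_s","q","position","tool_rot","ft_force","wrist_torque","grip_width")})
d=get_image("wrist");cv2.imwrite("pics/wrist3.png",d["img"][...,::-1])
d=get_image("side");c=d["img"][200:360,230:430];cv2.imwrite("pics/side3.png",cv2.resize(c,None,fx=3.6,fy=3.6,interpolation=cv2.INTER_CUBIC)[...,::-1])
```

```text
{'time_s': 5.0, 'q': [-18.3634, 27.5561, 74.9329, -0.0093, 77.7453, 60.1846], 'position': [0.5758, -0.0674, 0.1973], 'tool_rot': [[-0.0039, 0.1986, -0.9801], [0.0011, -0.9801, -0.1986], [-1.0, -0.0019, 0.0036]], 'ft_force': [-0.253, -0.9558, -3.3173], 'wrist_torque': [-0.0467, -0.0324, 0.0147], 'grip_width': 0.0252}
```

View pics/wrist3.png

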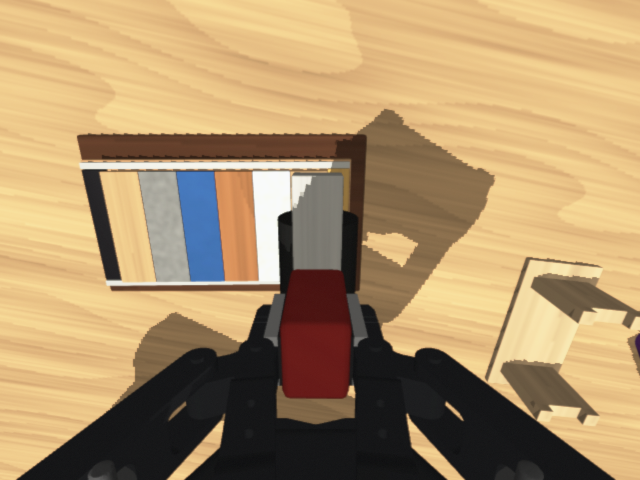

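View pics/side3.png

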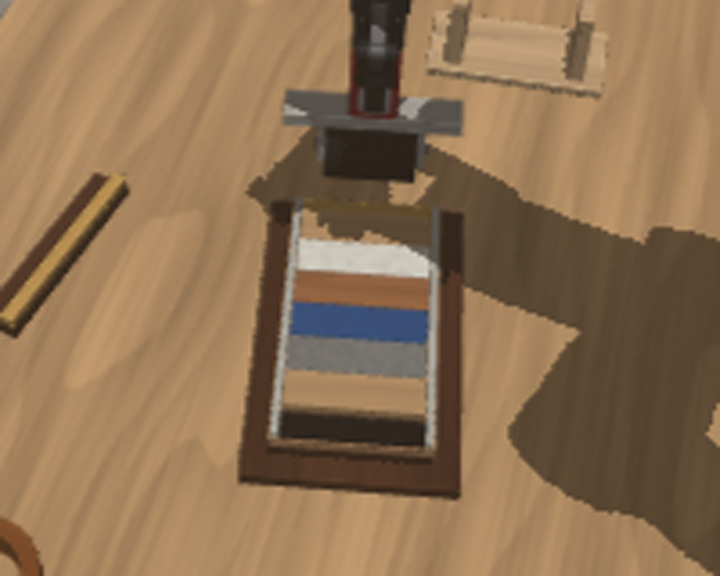

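Picture 6 (wrist): the panel edges run parallel to the crossbar's normal. Strip 1 spans columns 291–329, and the roller's centre at column 318 sits at panel x ≈ -81 mm. Picture 7 (side): the roller hangs above the brass end. I'll descend to just above the surface and take the force zero.

{"api": "arm_command", "payload": {
  "plan": [
    [[0.5, 0, 0, 0, 0, 0], [1, 0, 0, 0, 0, 0], [1.3, 0, 0, 0, 0, 0], [1.5, 0, 0, 0, 0, 0], [1.5, 0, 0, 0, 0, 0], [1.5, 0, 0, 0, 0, 0], [1.5, 0, 0, 0, 0, 0]]
  ]
}}

```text
time_s: 5.8
position: [0.5768, -0.0674, 0.1624]
tool_rot: [[0.001, 0.199, -0.98], [-0.0, -0.98, -0.199], [-1.0, 0.001, -0.001]]
ft_force: [0.2, -0.1, -4.0]
grip_width: 0.0249
```

{"api": "arm_command", "payload": {
  "plan": [
    [[0.04, 0, 0, 0, 0, 0], [0.08, 0, 0, 0, 0, 0], [0.12, 0, 0, 0, 0, 0], [0.16, 0, 0, 0, 0, 0], [0.2, 0, 0, 0, 0, 0], [0.2, 0, 0, 0, 0, 0]]
  ]
}}

```text
time_s: 6.4
position: [0.5765, -0.0673, 0.1567]
tool_rot: [[-0.0, 0.199, -0.98], [0.0, -0.98, -0.199], [-1.0, -0.0, 0.0]]
ft_force: [0.4, 0.6, -3.6]
grip_width: 0.0249
```

{"api": "arm_command", "payload": {
  "plan": [
    [[0.02, 0, 0, 0, 0, 0], [0.04, 0, 0, 0, 0, 0], [0.06, 0, 0, 0, 0, 0], [0.08, 0, 0, 0, 0, 0], [0.1, 0, 0, 0, 0, 0], [0.12, 0, 0, 0, 0, 0], [0.12, 0, 0, 0, 0, 0]]
  ]
}}

```text
time_s: 7.1
position: [0.5766, -0.0673, 0.1538]
tool_rot: [[-0.0, 0.199, -0.98], [0.0, -0.98, -0.199], [-1.0, -0.0, 0.0]]
ft_force: [-1.0, -0.3, -4.1]
grip_width: 0.0246
```

{"api": "arm_command", "payload": {
  "plan": [
    [[0.02, 0, 0, 0, 0, 0], [0.04, 0, 0, 0, 0, 0], [0.06, 0, 0, 0, 0, 0], [0.08, 0, 0, 0, 0, 0], [0.1, 0, 0, 0, 0, 0], [0.12, 0, 0, 0, 0, 0], [0.12, 0, 0, 0, 0, 0]]
  ]
}}

```text
time_s: 7.8
position: [0.5765, -0.0673, 0.1508]
tool_rot: [[-0.0, 0.199, -0.98], [0.0, -0.98, -0.199], [-1.0, -0.0, 0.0]]
ft_force: [-1.0, 0.7, -3.9]
grip_width: 0.0248
```

{"api": "arm_command", "payload": {
  "plan": [
    [[0.02, 0, 0, 0, 0, 0], [0.04, 0, 0, 0, 0, 0], [0.06, 0, 0, 0, 0, 0], [0.08, 0, 0, 0, 0, 0], [0.1, 0, 0, 0, 0, 0], [0.12, 0, 0, 0, 0, 0], [0.12, 0, 0, 0, 0, 0]]
  ]
}}

```text
time_s: 8.5
position: [0.5765, -0.0673, 0.1477]
tool_rot: [[-0.0, 0.199, -0.98], [0.0, -0.98, -0.199], [-1.0, -0.0, 0.0]]
ft_force: [0.4, -0.7, -3.8]
grip_width: 0.0246
```

{"api": "arm_command", "payload": {
  "plan": [
    [[0.02, 0, 0, 0, 0, 0], [0.04, 0, 0, 0, 0, 0], [0.06, 0, 0, 0, 0, 0], [0.08, 0, 0, 0, 0, 0], [0.1, 0, 0, 0, 0, 0], [0.12, 0, 0, 0, 0, 0], [0.12, 0, 0, 0, 0, 0]]
  ]
}}

```text
time_s: 9.2
position: [0.5765, -0.0673, 0.1447]
tool_rot: [[-0.0, 0.199, -0.98], [0.0, -0.98, -0.199], [-1.0, -0.0, 0.0]]
ft_force: [0.4, -0.1, -4.1]
grip_width: 0.025
```

{"api": "arm_command", "payload": {
  "plan": [
    [[0.02, 0, 0, 0, 0, 0], [0.04, 0, 0, 0, 0, 0], [0.06, 0, 0, 0, 0, 0], [0.08, 0, 0, 0, 0, 0], [0.1, 0, 0, 0, 0, 0], [0.12, 0, 0, 0, 0, 0], [0.12, 0, 0, 0, 0, 0]]
  ]
}}

```text
time_s: 9.9
position: [0.5767, -0.0675, 0.1426]
tool_rot: [[0.001, 0.199, -0.98], [-0.001, -0.98, -0.199], [-1.0, 0.001, -0.001]]
ft_force: [-1.4, -0.1, 5.1]
grip_width: 0.0247
```

{"api": "arm_command", "payload": {
  "plan": [
    [[0.02, 0, 0, 0, 0, 0], [0.04, 0, 0, 0, 0, 0], [0.06, 0, 0, 0, 0, 0], [0.08, 0, 0, 0, 0, 0], [0.1, 0, 0, 0, 0, 0], [0.12, 0, 0, 0, 0, 0], [0.12, 0, 0, 0, 0, 0]]
  ]
}}

```text
time_s: 10.6
position: [0.5768, -0.0675, 0.1398]
tool_rot: [[0.001, 0.199, -0.98], [-0.001, -0.98, -0.199], [-1.0, 0.001, -0.001]]
ft_force: [-1.9, -0.7, 6.7]
grip_width: 0.0245
```

{"api": "arm_command", "payload": {
  "plan": [
    [[0.01, 0, 0, 0, 0, 0], [0.02, 0, 0, 0, 0, 0], [0.03, 0, 0, 0, 0, 0], [0.04, 0, 0, 0, 0, 0], [0.04, 0, 0, 0, 0, 0]]
  ]
}}

```text
time_s: 11.1
position: [0.5768, -0.0675, 0.1388]
tool_rot: [[0.001, 0.199, -0.98], [-0.001, -0.98, -0.199], [-1.0, 0.001, -0.001]]
ft_force: [-2.8, -0.5, 7.3]
grip_width: 0.0247
```

{"api": "arm_command", "payload": {
  "plan": [
    [[0.01, 0, 0, 0, 0, 0], [0.02, 0, 0, 0, 0, 0], [0.03, 0, 0, 0, 0, 0], [0.03, 0, 0, 0, 0, 0]]
  ]
}}

```text
time_s: 11.5
position: [0.5769, -0.0676, 0.1385]
tool_rot: [[0.002, 0.199, -0.98], [-0.001, -0.98, -0.199], [-1.0, 0.002, -0.002]]
ft_force: [-4.0, -0.9, 10.2]
grip_width: 0.025
```

{"api": "arm_command", "payload": {
  "plan": [
    [[0.01, -0.03, 0, 0, 0, 0], [0.015, -0.06, 0, 0, 0, 0], [0.02, -0.1, 0, 0, 0, 0], [0.02, -0.15, 0, 0, 0, 0], [0.02, -0.2, 0, 0, 0, 0], [0.02, -0.2, 0, 0, 0, 0]]
  ]
}}

```text
time_s: 12.1
position: [0.5759, -0.0628, 0.1386]
tool_rot: [[0.002, 0.199, -0.98], [-0.002, -0.98, -0.199], [-1.0, 0.002, -0.002]]
ft_force: [-5.7, -0.5, 15.2]
grip_width: 0.0249
```

{"api": "arm_command", "payload": {
  "plan": [
    [[-0.01, -0.03, 0.01, 0, 0, 0], [-0.01, -0.07, 0.02, 0, 0, 0], [-0.01, -0.12, 0.02, 0, 0, 0], [-0.01, -0.17, 0.02, 0, 0, 0], [-0.01, -0.22, 0.02, 0, 0, 0], [-0.01, -0.26, 0.02, 0, 0, 0], [-0.01, -0.3, 0.02, 0, 0, 0], [-0.01, -0.3, 0.02, 0, 0, 0]]
  ]
}}

```text
time_s: 12.9
position: [0.5747, -0.0571, 0.1388]
tool_rot: [[0.004, 0.199, -0.98], [-0.005, -0.98, -0.199], [-1.0, 0.006, -0.003]]
ft_force: [-2.6, -8.3, 9.8]
grip_width: 0.0248
```

{"api": "arm_command", "payload": {
  "plan": [
    [[0.01, -0.04, 0, 0, 0, 0], [0.01, -0.09, 0, 0, 0, 0], [0.01, -0.14, 0, 0, 0, 0], [0.01, -0.19, 0, 0, 0, 0], [0.01, -0.24, 0, 0, 0, 0], [0.01, -0.28, 0, 0, 0, 0], [0.01, -0.32, 0, 0, 0, 0], [0.01, -0.32, 0, 0, 0, 0]]
  ]
}}

```text
time_s: 13.7
position: [0.5729, -0.0483, 0.1389]
tool_rot: [[0.004, 0.199, -0.98], [-0.003, -0.98, -0.199], [-1.0, 0.004, -0.003]]
ft_force: [-3.5, -3.3, 16.3]
grip_width: 0.0248
```

{"api": "arm_command", "payload": {
  "plan": [
    [[-0.02, -0.04, 0, 0, 0, 0], [-0.02, -0.09, 0, 0, 0, 0], [-0.02, -0.14, 0, 0, 0, 0], [-0.02, -0.19, 0, 0, 0, 0], [-0.02, -0.24, 0, 0, 0, 0], [-0.02, -0.3, 0, 0, 0, 0], [-0.02, -0.36, 0, 0, 0, 0], [-0.02, -0.4, 0, 0, 0, 0], [-0.02, -0.4, 0, 0, 0, 0]]
  ]
}}

```text
time_s: 14.6
position: [0.5707, -0.0379, 0.1392]
tool_rot: [[0.003, 0.199, -0.98], [-0.002, -0.98, -0.199], [-1.0, 0.002, -0.003]]
ft_force: [-3.0, -1.0, 14.5]
grip_width: 0.0249
```

{"api": "arm_command", "payload": {
  "plan": [
    [[0, -0.04, 0, 0, 0, 0], [-0.005, -0.09, 0, 0, 0, 0], [-0.005, -0.14, 0, 0, 0, 0], [-0.005, -0.19, 0, 0, 0, 0], [-0.01, -0.24, 0, 0, 0, 0], [-0.01, -0.3, 0, 0, 0, 0], [-0.01, -0.36, 0, 0, 0, 0], [-0.01, -0.4, 0, 0, 0, 0], [-0.01, -0.4, 0, 0, 0, 0]]
  ]
}}

```text
time_s: 15.5
position: [0.5689, -0.0286, 0.1394]
tool_rot: [[0.004, 0.199, -0.98], [-0.003, -0.98, -0.199], [-1.0, 0.003, -0.003]]
ft_force: [-3.4, -2.6, 13.3]
grip_width: 0.0253
```

{"api": "arm_command", "payload": {
  "plan": [
    [[0, -0.04, 0, 0, 0, 0], [0, -0.09, 0, 0, 0, 0], [0, -0.14, 0, 0, 0, 0], [0, -0.19, 0, 0, 0, 0], [0, -0.24, 0, 0, 0, 0], [0, -0.3, 0, 0, 0, 0], [0, -0.36, 0, 0, 0, 0], [0, -0.4, 0, 0, 0, 0], [0, -0.4, 0, 0, 0, 0]]
  ]
}}

```text
time_s: 16.4
position: [0.5669, -0.0186, 0.1396]
tool_rot: [[0.004, 0.199, -0.98], [-0.002, -0.98, -0.199], [-1.0, 0.003, -0.004]]
ft_force: [-4.1, -3.0, 15.3]
grip_width: 0.0248
```

{"api": "arm_command", "payload": {
  "plan": [
    [[-0.01, -0.04, 0, 0, 0, 0], [-0.015, -0.1, 0, 0, 0, 0], [-0.02, -0.16, 0, 0, 0, 0], [-0.02, -0.22, 0, 0, 0, 0], [-0.02, -0.28, 0, 0, 0, 0], [-0.02, -0.34, 0, 0, 0, 0], [-0.02, -0.4, 0, 0, 0, 0], [-0.02, -0.45, 0, 0, 0, 0], [-0.02, -0.5, 0, 0, 0, 0], [-0.02, -0.5, 0, 0, 0, 0]]
  ]
}}

```text
time_s: 17.4
position: [0.5643, -0.0059, 0.1399]
tool_rot: [[0.004, 0.199, -0.98], [-0.001, -0.98, -0.199], [-1.0, 0.002, -0.003]]
ft_force: [-3.1, -0.2, 14.3]
grip_width: 0.0247
```

{"api": "arm_command", "payload": {
  "plan": [
    [[0, -0.04, 0, 0, 0, 0], [-0.005, -0.1, 0, 0, 0, 0], [-0.005, -0.16, 0, 0, 0, 0], [-0.01, -0.22, 0, 0, 0, 0], [-0.01, -0.28, 0, 0, 0, 0], [-0.01, -0.34, 0, 0, 0, 0], [-0.01, -0.4, 0, 0, 0, 0], [-0.01, -0.45, 0, 0, 0, 0], [-0.01, -0.5, 0, 0, 0, 0], [-0.01, -0.5, 0, 0, 0, 0]]
  ]
}}

```text
time_s: 18.4
position: [0.5622, 0.0051, 0.1402]
tool_rot: [[0.005, 0.199, -0.98], [-0.004, -0.98, -0.199], [-1.0, 0.005, -0.004]]
ft_force: [-2.9, -6.4, 13.9]
grip_width: 0.0255
```

Contact is about 18 N with the roller on strip 4's edge. I'll continue.

{"api": "arm_command", "payload": {
  "plan": [
    [[0, -0.04, 0, 0, 0, 0], [0, -0.1, 0, 0, 0, 0], [0, -0.16, 0, 0, 0, 0], [-0.005, -0.22, 0, 0, 0, 0], [-0.01, -0.28, 0, 0, 0, 0], [-0.01, -0.34, 0, 0, 0, 0], [-0.015, -0.4, 0, 0, 0, 0], [-0.02, -0.45, 0, 0, 0, 0], [-0.02, -0.5, 0, 0, 0, 0], [-0.02, -0.5, 0, 0, 0, 0]]
  ]
}}

```text
time_s: 19.4
position: [0.5594, 0.0187, 0.1405]
tool_rot: [[0.004, 0.199, -0.98], [-0.001, -0.98, -0.199], [-1.0, 0.002, -0.003]]
ft_force: [-3.4, -0.3, 13.7]
grip_width: 0.025
```

{"api": "arm_command", "payload": {
  "plan": [
    [[0, -0.04, 0, 0, 0, 0], [0, -0.1, 0, 0, 0, 0], [-0.005, -0.16, 0, 0, 0, 0], [-0.005, -0.22, 0, 0, 0, 0], [-0.01, -0.28, 0, 0, 0, 0], [-0.01, -0.34, 0, 0, 0, 0], [-0.01, -0.4, 0, 0, 0, 0], [-0.01, -0.45, 0, 0, 0, 0], [-0.01, -0.5, 0, 0, 0, 0], [-0.01, -0.5, 0, 0, 0, 0]]
  ]
}}

```text
time_s: 20.4
position: [0.557, 0.0303, 0.1408]
tool_rot: [[0.004, 0.199, -0.98], [-0.002, -0.98, -0.199], [-1.0, 0.003, -0.003]]
ft_force: [-3.3, -4.2, 13.9]
grip_width: 0.0248
```

{"api": "arm_command", "payload": {
  "plan": [
    [[0, -0.04, 0, 0, 0, 0], [0, -0.1, 0, 0, 0, 0], [0, -0.16, 0, 0, 0, 0], [-0.005, -0.22, 0, 0, 0, 0], [-0.01, -0.28, 0, 0, 0, 0], [-0.01, -0.34, 0, 0, 0, 0], [-0.015, -0.4, 0, 0, 0, 0], [-0.015, -0.45, 0, 0, 0, 0], [-0.015, -0.5, 0, 0, 0, 0], [-0.015, -0.5, 0, 0, 0, 0]]
  ]
}}

```text
time_s: 21.4
position: [0.5544, 0.0432, 0.1411]
tool_rot: [[0.004, 0.199, -0.98], [-0.001, -0.98, -0.199], [-1.0, 0.002, -0.003]]
ft_force: [-3.1, -1.8, 13.0]
grip_width: 0.0245
```

{"api": "arm_command", "payload": {
  "plan": [
    [[0, -0.04, 0, 0, 0, 0], [0, -0.1, 0, 0, 0, 0], [0, -0.16, 0, 0, 0, 0], [0, -0.22, 0, 0, 0, 0], [-0.005, -0.28, 0, 0, 0, 0], [-0.005, -0.34, 0, 0, 0, 0], [-0.005, -0.4, 0, 0, 0, 0], [-0.005, -0.45, 0, 0, 0, 0], [-0.005, -0.5, 0, 0, 0, 0], [-0.005, -0.5, 0, 0, 0, 0]]
  ]
}}

```text
time_s: 22.4
position: [0.5519, 0.0555, 0.1414]
tool_rot: [[0.004, 0.199, -0.98], [-0.001, -0.98, -0.199], [-1.0, 0.002, -0.004]]
ft_force: [-3.1, -1.7, 14.0]
grip_width: 0.0251
```

{"api": "arm_command", "payload": {
  "plan": [
    [[0, -0.04, 0, 0, 0, 0], [0, -0.1, 0, 0, 0, 0], [-0.005, -0.16, 0, 0, 0, 0], [-0.005, -0.22, 0, 0, 0, 0], [-0.01, -0.28, 0, 0, 0, 0], [-0.01, -0.34, 0, 0, 0, 0], [-0.01, -0.4, 0, 0, 0, 0], [-0.01, -0.45, 0, 0, 0, 0], [-0.01, -0.5, 0, 0, 0, 0], [-0.01, -0.5, 0, 0, 0, 0]]
  ]
}}

```text
time_s: 23.4
position: [0.5497, 0.0671, 0.1416]
tool_rot: [[0.004, 0.199, -0.98], [-0.002, -0.98, -0.199], [-1.0, 0.003, -0.004]]
ft_force: [-3.4, -3.5, 14.8]
grip_width: 0.0251
```

{"api": "arm_command", "payload": {
  "plan": [
    [[-0.005, -0.04, 0, 0, 0, 0], [-0.005, -0.1, 0, 0, 0, 0], [-0.01, -0.16, 0, 0, 0, 0], [-0.01, -0.22, 0, 0, 0, 0], [-0.015, -0.28, 0, 0, 0, 0], [-0.02, -0.34, 0, 0, 0, 0], [-0.02, -0.4, 0, 0, 0, 0], [-0.02, -0.45, 0, 0, 0, 0], [-0.02, -0.5, 0, 0, 0, 0], [-0.02, -0.5, 0, 0, 0, 0]]
  ]
}}

```text
time_s: 24.4
position: [0.547, 0.0801, 0.1419]
tool_rot: [[0.004, 0.199, -0.98], [-0.0, -0.98, -0.199], [-1.0, 0.001, -0.004]]
ft_force: [-2.1, -1.7, 12.5]
grip_width: 0.0247
```

{"api": "arm_command", "payload": {
  "plan": [
    [[0, -0.04, 0, 0, 0, 0], [0.005, -0.1, 0, 0, 0, 0], [0.005, -0.16, 0, 0, 0, 0], [0.005, -0.2, 0, 0, 0, 0], [0.005, -0.25, 0, 0, 0, 0], [0.005, -0.28, 0, 0, 0, 0], [0.005, -0.28, 0, 0, 0, 0], [0.005, -0.28, 0, 0, 0, 0]]
  ]
}}

```text
time_s: 25.2
position: [0.5456, 0.0869, 0.1421]
tool_rot: [[0.004, 0.199, -0.98], [-0.0, -0.98, -0.199], [-1.0, 0.001, -0.004]]
ft_force: [-3.2, -0.7, 14.6]
grip_width: 0.0249
```

Run:
```python
from h import *
s=sensors.observe();print({k:np.round(s[k],4).tolist() for k in("time_s","q","position","tool_rot","ft_force","wrist_torque","grip_width")})
d=get_image("side");c=d["img"][200:360,230:430];cv2.imwrite("pics/side4.png",cv2.resize(c,None,fx=3.6,fy=3.6,interpolation=cv2.INTER_CUBIC)[...,::-1])
```

```text
{'time_s': 25.2, 'q': [-3.2255, 28.2055, 84.1872, -0.0122, 67.3773, 75.3089], 'position': [0.5456, 0.0869, 0.1421], 'tool_rot': [[0.004, 0.1989, -0.98], [-0.0004, -0.98, -0.1989], [-1.0, 0.0012, -0.0038]], 'ft_force': [-3.2449, -0.7093, 14.6011], 'wrist_torque': [-0.1826, 0.6968, 0.0693], 'grip_width': 0.0249}
```

View pics/side4.png

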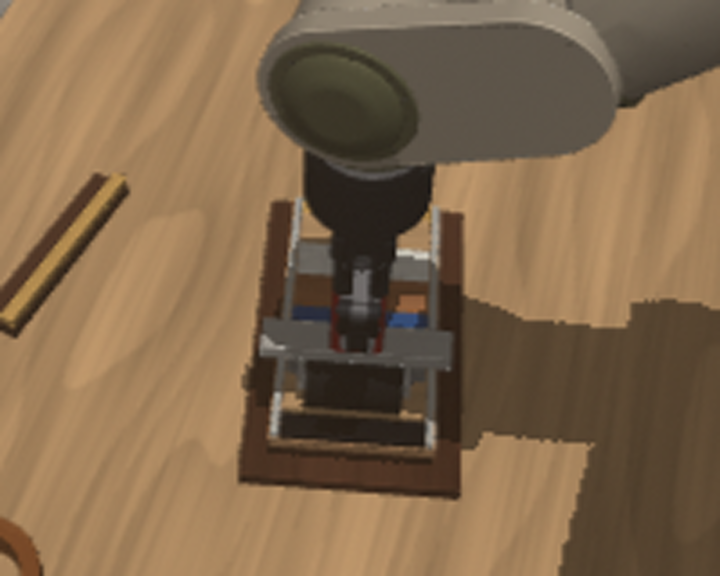

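Picture 8 (side): the roller is on strip 6, with the wheel at crop (350,385) just short of the black bar. All the visible strips are level. The wheel height rose steadily from 138.5 to 142.1 mm (slope ≈ 0.023) at 16–20 N, so all six strips should be home. I'll lift now.

{"api": "arm_command", "payload": {
  "plan": [
    [[-0.3, 0, 0, 0, 0, 0], [-0.8, 0, 0, 0, 0, 0], [-1.6, 0, 0, 0, 0, 0], [-2.6, 0, 0, 0, 0, 0], [-3.5, 0, 0, 0, 0, 0], [-4.1, 0, 0, 0, 0, 0], [-4.4, 0, 0, 0, 0, 0], [-4.4, 0, 0, 0, 0, 0]]
  ]
}}

```text
time_s: 26.05
position: [0.5449, 0.087, 0.2503]
tool_rot: [[0.001, 0.199, -0.98], [0.0, -0.98, -0.199], [-1.0, 0.0, -0.001]]
ft_force: [-0.3, 0.4, -3.5]
grip_width: 0.0248
```

Run:
```python
from h import *
s=sensors.observe();R=np.array(s["tool_rot"]);p=np.array(s["position"]);print(p.round(4),R.round(4).tolist(),np.round(s["ft_force"],1))
print("units to above stand",(R.T@(np.array([.5038,-.3211,p[2]])-p)/.025).round(3))
```

```text
[0.5449 0.087  0.2503] [[0.0009, 0.1987, -0.9801], [0.0001, -0.9801, -0.1987], [-1.0, 0.0001, -0.0009]] [-0.3  0.4 -3.5]
units to above stand [-3.0000e-03  1.5673e+01  4.8550e+00]
```

{"api": "arm_command", "payload": {
  "plan": [
    [[0, 1, 0.3, 0, 0, 0], [0, 2.5, 0.8, 0.2, 0, 0], [0, 4.2, 1.3, 0.3, 0, 0], [0, 6, 1.85, 0.5, 0, 0], [0, 7.8, 2.4, 0.7, 0, 0], [0, 9.6, 3, 0.9, 0, 0], [0, 11.4, 3.5, 1, 0, 0], [0, 13, 4, 1, 0, 0], [0, 14.3, 4.4, 1, 0, 0], [0, 15, 4.65, 1, 0, 0]]
  ]
}}

```text
time_s: 27.05
position: [0.5045, -0.3061, 0.2482]
tool_rot: [[-0.002, 0.093, -0.996], [0.001, -0.996, -0.093], [-1.0, -0.002, 0.002]]
ft_force: [0.3, 0.1, -4.4]
grip_width: 0.0248
```

{"api": "arm_command", "payload": {
  "plan": [
    [[0, 0, 0, 0, 0, 0], [0, 0, 0, 0, 0, 0], [0, 0, 0, 0, 0, 0]]
  ]
}}

```text
time_s: 27.35
position: [0.5056, -0.3023, 0.2497]
tool_rot: [[-0.0, 0.097, -0.995], [0.001, -0.995, -0.097], [-1.0, -0.001, 0.0]]
ft_force: [0.1, -1.3, -3.5]
grip_width: 0.0248
```

Run:
```python
from h import *
d=get_image("wrist");cv2.imwrite("pics/wrist5.png",d["img"][...,::-1])
s=sensors.observe();R=np.array(s["tool_rot"]);p=np.array(s["position"]);print(s["time_s"],p.round(4),R.round(4).tolist(),np.round(s["ft_force"],1))
print("units to stand",(R.T@(np.array([.5038,-.3211,.1148])-p)/.025).round(3))
t=get_image("top");c=t["img"][225:330,230:510];cv2.imwrite("pics/top5.png",cv2.resize(c,None,fx=2.8,fy=2.8)[...,::-1])
```

```text
27.4 [ 0.5056 -0.3023  0.2499] [[-0.0001, 0.0968, -0.9953], [0.0005, -0.9953, -0.0968], [-1.0, -0.0005, 0.0001]] [ 0.9 -0.5 -3.7]
units to stand [5.405 0.744 0.146]
```

View pics/wrist5.png

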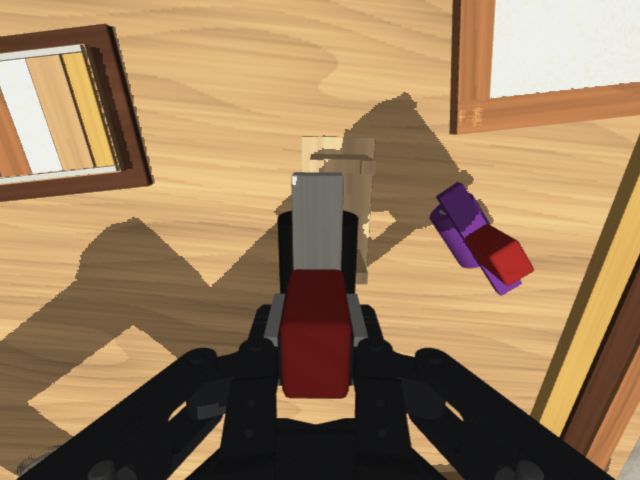

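Picture 9 (wrist): the roller sits in the grip exactly as at pick-up, with the handle at (316,335) and the bar square. The stand at (338,210) is 19 mm to the right, as computed. I'll align and come down part way.

{"api": "arm_command", "payload": {
  "plan": [
    [[0, 0.35, 0.07, 0, 0, 0], [0, 0.74, 0.15, 0, 0, 0], [0.6, 0.74, 0.15, 0, 0, 0], [1.6, 0.74, 0.15, 0, 0, 0], [2.6, 0.74, 0.15, 0, 0, 0], [3.5, 0.74, 0.15, 0, 0, 0], [4.1, 0.74, 0.15, 0, 0, 0], [4.4, 0.74, 0.15, 0, 0, 0], [4.4, 0.74, 0.15, 0, 0, 0], [4.4, 0.74, 0.15, 0, 0, 0]]
  ]
}}

```text
time_s: 28.45
position: [0.5037, -0.323, 0.1407]
tool_rot: [[0.001, 0.095, -0.995], [-0.001, -0.995, -0.095], [-1.0, 0.001, -0.001]]
ft_force: [0.0, -0.5, -4.1]
grip_width: 0.025
```

Run:
```python
from h import *
s=sensors.observe();R=np.array(s["tool_rot"]);p=np.array(s["position"]);print(s["time_s"],p.round(4),R.round(4).tolist(),np.round(s["ft_force"],1))
print("units to stand",(R.T@(np.array([.5038,-.3211,.1148])-p)/.025).round(3))
```

```text
28.45 [ 0.5037 -0.323   0.1407] [[0.001, 0.095, -0.9955], [-0.001, -0.9955, -0.095], [-1.0, 0.0011, -0.0009]] [ 0.  -0.5 -4.1]
units to stand [ 1.037 -0.077 -0.011]
```

{"api": "arm_command", "payload": {
  "plan": [
    [[0.15, -0.08, 0, 0, 0, 0], [0.3, -0.08, 0, 0, 0, 0], [0.5, -0.08, 0, 0, 0, 0], [0.7, -0.08, 0, 0, 0, 0], [0.85, -0.08, 0, 0, 0, 0], [0.95, -0.08, 0, 0, 0, 0], [1, -0.08, 0, 0, 0, 0], [1.03, -0.08, 0, 0, 0, 0], [1.03, -0.08, 0, 0, 0, 0]]
  ]
}}

```text
time_s: 29.35
position: [0.5031, -0.3205, 0.1149]
tool_rot: [[0.0, 0.095, -0.995], [-0.0, -0.995, -0.095], [-1.0, 0.0, -0.0]]
ft_force: [-2.5, 0.4, 3.0]
grip_width: 0.025
```

{"api": "arm_command", "payload": {
  "plan": [
    [[0, 0, 0, 0, 0, 0], [0, 0, 0, 0, 0, 0], [0, 0, 0, 0, 0, 0], [0, 0, 0, 0, 0, 0], [0, 0, 0, 0, 0, 0], [0, 0, 0, 0, 0, 0], [0, 0, 0, 0, 0, 0], [0, 0, 0, 0, 0, 0]]
  ],
  "jaw": 0
}}

```text
time_s: 30.15
position: [0.5032, -0.3205, 0.1142]
tool_rot: [[-0.0, 0.095, -0.995], [0.0, -0.995, -0.095], [-1.0, -0.0, 0.0]]
ft_force: [-0.3, -0.4, 0.4]
grip_width: 0.0854
```

{"api": "arm_command", "payload": {
  "plan": [
    [[-0.2, 0, 0, 0, 0, 0], [-0.6, 0, 0, 0, 0, 0], [-1.4, 0, 0, 0, 0, 0], [-2.5, 0, 0, 0, 0, 0], [-3.7, 0, 0, 0, 0, 0], [-4.8, 0, 0, 0, 0, 0], [-5.5, 0, 0, 0, 0, 0], [-6, 0, 0, 0, 0, 0], [-6, 0, 0, 0, 0, 0], [-6, 0, 0, 0, 0, 0]]
  ]
}}

```text
time_s: 31.15
position: [0.5031, -0.3203, 0.2643]
tool_rot: [[0.0, 0.095, -0.995], [-0.0, -0.995, -0.095], [-1.0, 0.0, -0.0]]
ft_force: [-0.0, -0.3, -0.2]
grip_width: 0.0853
```

Run:
```python
from h import *
s=sensors.observe();print(s["time_s"],np.round(s["position"],4),np.round(s["ft_force"],1))
a=get_image("side")["img"][160:420,190:420];b=get_image("wrist")["img"]
cv2.imwrite("pics/end.png",np.hstack([cv2.resize(a,(425,480)),b[:,130:505]])[...,::-1])
```

```text
31.15 [ 0.5031 -0.3203  0.2643] [-0.  -0.3 -0.2]
```

View pics/end.png

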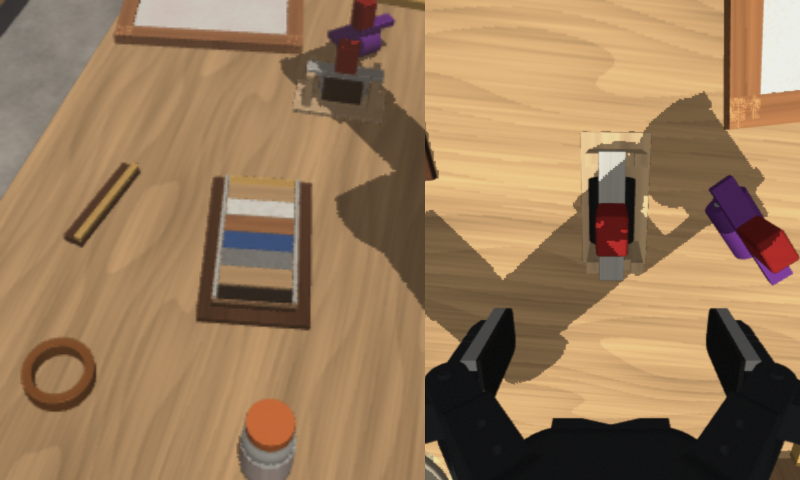

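Picture 10: the roller hangs upright and square on its stand, at wheel (611,215) in the right half. All strips are level, and the jar, tape and offcut are where they were. I'll hand the job in.

```bash
python3 -c "
from rig import workorder;print(workorder.close_job())"
```

```text
the job is handed in; nothing more can be done
None
```

I took the roller from its stand, rolled strips 1 to 6 from the brass end to the black end in one unbroken pass, hung it back on the stand and handed the job in at about 31 s of the 70 s allowed. No verdict is reported.

- **Force:** with the roller's own weight (about 4 N on the wrist sensor) taken off, contact read about 14 to 20 N at the end of each step. I aimed for 17 to 19 N, and no reading came near 25 N. I only had readings at the end of each step, so short peaks in between were not seen.
- **Strips:** the wheel height rose steadily along the panel, from 138.5 to 142.1 mm (slope about 0.023), with no bumps. That fits all six strips being on their stops, and they look level in the last side picture. I did not measure their depth directly.
- **Roller:** the last wrist picture shows it seated upright and square on the stand, with the gripper clear of it. I judged this by eye against the first picture.
- **Bystanders:** the jar, tape and offcut look unmoved in the last picture. I did not re-measure them.
- **One oddity:** while rolling there was a steady sideways force of about 3 N, nearly 6 N at one point. I reduced it with a 0.5 mm sideways correction but it did not disappear. No check failed or disagreed.

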